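# Slide the strap band round the bend of an umbrella crook

## Robot

A 6-joint arm with a two-finger parallel gripper is mounted at the origin on a cart in front of the work surface, level with it; the furniture and walls round the work are solid. World frame = base frame: x ahead of the robot, y to its left, z up, the work surface at z = 0. Lengths are in m, angles in rad, forces in N, time in s.
With the tool pointing down it reaches from about 0.425 to 0.95 m from the base axis. Payload 3.5 kg.
Tool frame: the origin (TCP) lies between the finger pads; the fingertips stand 22 mm ahead of it and the grasp point (between the pads) lies 3 mm ahead of it (ctrl.nose_length is the z of the fingertips in the tool frame, in m); z points along the fingers, y is the line along which they close (so a half turn about z gives the same grasp; the last joint's range is limited). The gripper opens to 85 mm and grips with 20 to 120 N. Pads are 22 mm wide; open, the fingers measure 114 mm over their backs; the gripper's body (76 mm by 85 mm) begins 54 mm behind the grasp point. The pads swing forward as they close: fully open they stand 13 mm farther back than shut.
Start: joints at [-1.438, 0.286, 1.577, -0, 1.279, -0.15], TCP at [0.188, -0.648, 0.253] pointing down, gripper open.
Joint ranges: [-2.77, 2.77], [-0.9, 2.22], [0.21, 2.48], [-1.53, 4.67], [0.24, 2.81], [-2.84, 2.84]. Speed limits (rad/s): [2.79, 2.79, 3.14, 3.14, 3.14, 3.14].

## Interface

Orientations are given as a unit quaternion [x, y, z, w].
In Python, from plant import ctrl gives the robot as it stands. The module is installed in compiled form; this text tells all that it offers.
- The arm moves only by the tool send_rows, never from a script. Its argument "rows" is text: rows parted by semicolons, each of 7 numbers parted by spaces: the turn, a rotation vector about the tool's x, y, z in degrees, then the shift along the tool's x, y, z in mm, then the opening, from -1 (shut) to 1 (fully open). A call has 1 to 8 rows; each row is the pose to reach, as a shift and turn from the pose commanded when the call began, along the tool's axes at that moment; what a row does not reach only later rows make up. A row lasts 1/8 s, in which the tool goes at most 62.5 mm and 10.7 degrees, less where a joint would pass 70% of its speed; a pose out of reach is approached as far as the arm can. A call with a gripper value outside its range is refused whole. The fingers move at their own pace and stop on an object; "grip_force" is the grip in N (left out, the last holds). Time passes only in rows, so rows that repeat a pose let the fingers close. It gives the time, the measured TCP pose, the force, the opening and the grip force at its end, in the units of the state.
- ctrl.get_state(): the state, without advancing time (a new reading comes with each control period).
- ctrl.read_camera(name): name is "scene" or "top" or "wrist"; returns a dict with "color" (400x640x3 uint8, red, green, blue), "fx", "fy", "cx", "cy" (pixels), "extrinsics" (4x4, takes a point from world to camera coordinates). Camera axes: x right, y down, z forward; pixel columns grow to the right and rows downward; lengths in m; the calibration is good to about 2 mm. A picture is of the moment at which its call begins. There is no depth.
- ctrl.sign_off(): hands the job in; it is judged then, once.
Trained networks look in a picture, given as the dict that the camera call returned (one of the last four; its "shot" number tells which), for a name from the list of things; names that differ only in an ending like _2 or _b are one class to them, and where a whole thing is asked for, a point or a joint stands for the part that bears it (a point fixed in the world has none). Each returns a list of dicts, best first, with "p" (0 to 1); they miss things now and then, are a little off and sometimes report something else, mostly with a low value. They report only what shows in the picture. A call takes as long as a camera call. They do not tell look-alikes from the thing itself.
- ctrl.look_for(picture, target): "position" ([x, y, z] in m, in the coordinates of the camera as it stood for that picture, good to about 4 mm: the middle of the surface that is visible of it).
The state is a dict: "time": time; "qpos": joint angles; "dq": joint speeds; "joint_efforts": joint torques, N m; "eef_pos": TCP position; "tcp_rot": TCP orientation; "contact_force": force on the tool from outside, world axes, zero at the start; "wrist_torque": the same for the moment, N m; "opening": opening from 0.0 (shut) to 1.0 (fully open); "finger_force": force on a finger pad.
Only numpy, scipy, OpenCV 4.12 (cv2) and the standard library are available. Lean on these libraries where they do the work, as an engineer would, in place of code of your own. Each camera call takes 0.05 s, during which the arm holds its last target. There are 200 camera calls.

## Task

The brass strap band sits on the straight shank of the bent umbrella-handle rod, near the clamp block. Take it by its tab, slide it along the rod and round the bend without letting it bind or forcing it, push it fully home against the knob at the free end and let go, leaving the loose things round about where they are.

Things in the scene. Friction and masses are not known exactly. Their poses are not given: they have to be found in the camera images.
- rod: Bent steel rod of an umbrella crook, 12 mm thick, rigid, level, axis 80 mm above the table, held fixed in an aluminium clamp block (60x50 mm, top 95 mm high). Origin on the table under the bend's centre, z up. The straight shank runs along +x at y = -60 mm from the block's face (x = -95 mm) to x = 0, where the bend begins, turning left (to +y).
- bend_centre (a point): Centre of the bend, 80 mm high, axes as rod. Bend radius 60 mm to the rod's axis. Bent by hand: it turns 65 to 115 degrees, not shown by any pose; see or feel it. Then a straight free leg runs 85 mm to the inner face of a dark knob, 29 mm across, 20 mm long. Band home: its origin is 96 mm from here.
- band: Loose brass band, about 80 g, threaded on the rod and captive. Sleeve 20 mm long, 26 mm outside, bore 14.5 mm (1.2 mm play all round; it sags 1 mm on the rod). Origin: centre of the bore; x along the bore, at the start the way to go; z up. A block hanging to 26 mm below keeps its tab upright when let go.
- tab (a point): Centre of the band's grip tab, 37 mm above the band's origin, axes as the band. The tab is 10 mm thick (y), 18 mm wide (x), its top 14 mm above this point, its foot on the sleeve 24 mm below.
- oil_bottle: Small oil bottle with a thin red spout, 32 mm across, 90 mm high, standing loose; origin at the centre of its underside. Bystander.
- spool: Thread spool, 43 mm across, 50 mm high, standing loose; origin at the centre of its underside. Bystander.
- pliers_red: Pliers with red handles, 52x161x10 mm, lying loose; origin at the centre of the underside. Bystander.
There are look-alikes about, which are no part of the job. Several things have the shape of the band; the one meant has the colours described above.

How it is judged:
By the outcome, as a careful person would: the job done as asked, in the order asked, and still so for the second after the job is handed in, with the robot touching nothing.
It also fails if it takes over 72 s, if anything falls off the work surface, if the arm or the gripper's body presses on something with over 40 N, if the wrist force passes 120 N, or if a joint passes its speed limit or range.

## Working session

There is one attempt and no reset: what is moved stays moved. The work goes in short steps, Python scripts to look and compute and a tool call to move; the robot and the scene stay as the last step left them, time stands still between calls to the robot, and variables do not carry over. Pictures are saved under pics/ and viewed, at most 10 in all, crops included, and the job is handed in when it is done.

Besides the shell and the picture viewer there is one more tool, called after "Call:" as name(argument=value, ...) on one line, values as JSON. send_rows: Moves the arm, as the interface text tells. Its arguments: {"type":"object","properties":{"rows":{"type":"string"},"grip_force":{"type":"number"}},"required":["rows"]}

```bash
mkdir -p pics; cat > h.py <<'E'
import numpy as np, cv2
from plant import ctrl
from scipy.spatial.transform import Rotation as R
def cam(n): return ctrl.read_camera(n)
def save(p,f): cv2.imwrite('pics/'+f,p['color'][:,:,::-1])
def world(p,c):
    E=np.array(p['extrinsics']); return E[:3,:3].T@(np.array(c)-E[:3,3])
def proj(p,X):
    E=np.array(p['extrinsics']); c=(E[:3,:3]@np.atleast_2d(X).T).T+E[:3,3]
    return np.c_[p['fx']*c[:,0]/c[:,2]+p['cx'],p['fy']*c[:,1]/c[:,2]+p['cy']]
def ray(p,u,v):
    E=np.array(p['extrinsics']); d=E[:3,:3].T@np.array([(u-p['cx'])/p['fx'],(v-p['cy'])/p['fy'],1]); return -E[:3,:3].T@E[:3,3], d/np.linalg.norm(d)
def onz(p,u,v,z):
    o,d=ray(p,u,v); return o+d*(z-o[2])/d[2]
E
python3 - <<'E'
from h import *
for n in ['scene','top']:
    p=cam(n); save(p,n+'1.png')
    for t in ['rod','band','tab','oil_bottle','spool','pliers_red']:
        for r in ctrl.look_for(p,t)[:4]:
            w=world(p,r['position']); print(n,t,round(r['p'],2),w.round(3),proj(p,w).round(0)[0])
s=ctrl.get_state(); print(s['eef_pos'],s['tcp_rot'],s['time'])
E
```

```text
scene rod 0.94 [ 0.591 -0.03   0.068] [318. 204.]
scene band 0.65 [0.625 0.016 0.093] [295. 196.]
scene band 0.65 [ 0.479 -0.019  0.037] [347. 232.]
scene band 0.47 [0.72  0.013 0.046] [274. 200.]
scene tab 0.71 [ 0.482 -0.02   0.04 ] [346. 230.]
scene tab 0.69 [0.719 0.016 0.05 ] [273. 199.]
scene tab 0.5 [0.622 0.017 0.094] [296. 196.]
scene oil_bottle 0.92 [0.566 0.286 0.041] [218. 266.]
scene spool 0.95 [0.47  0.295 0.034] [240. 290.]
scene pliers_red 0.23 [0.625 0.018 0.091] [295. 197.]
top band 0.58 [0.622 0.008 0.1  ] [311. 192.]
top band 0.54 [ 0.718 -0.06   0.038] [339. 163.]
top band 0.46 [ 0.477 -0.024  0.037] [320. 254.]
top tab 0.43 [0.622 0.009 0.1  ] [311. 192.]
top tab 0.43 [ 0.479 -0.027  0.037] [321. 253.]
top tab 0.41 [ 0.72  -0.06   0.047] [340. 161.]
top oil_bottle 0.58 [0.567 0.275 0.048] [205. 211.]
top oil_bottle 0.3 [ 0.59  -0.039  0.081] [329. 207.]
top spool 0.73 [0.475 0.288 0.05 ] [196. 247.]
top pliers_red 0.55 [ 0.481 -0.375  0.012] [457. 262.]
[ 0.18834733 -0.64818624  0.25335643] [ 9.90020736e-01  1.40921758e-01 -1.44815476e-05  1.68757066e-05] 0.7
```

View pics/scene1.png

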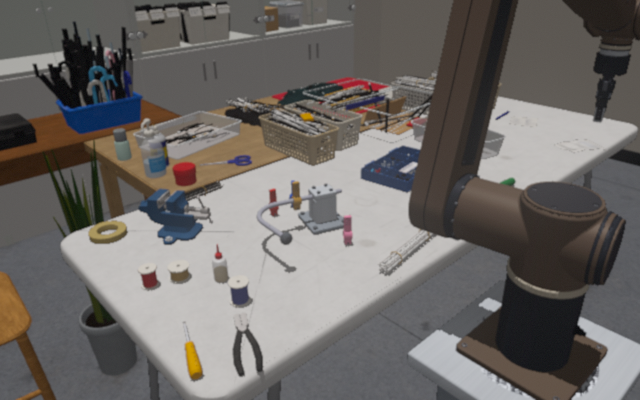

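View pics/top1.png

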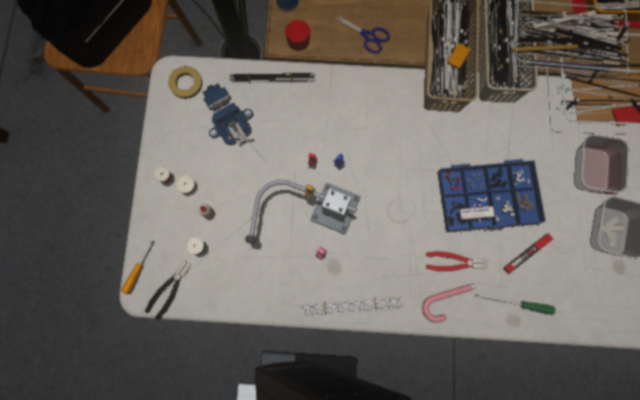

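Candidates for the band: brass on the rod, scene (295,196) / top (310,190); red at top (312,160); blue at top (339,160); pink at top (321,252). The brass one threaded on the rod fits the description. I'll check it in one crop.

```bash
python3 - <<'E'
from h import *
p=cam('top');a=p['color'][145:260,225:375]; q=cam('scene');b=q['color'][165:265,225:375]
a=cv2.resize(a,None,fx=5,fy=5,interpolation=3)[:, :, ::-1]
b=cv2.resize(b,None,fx=5,fy=5,interpolation=3)[:, :, ::-1]
cv2.imwrite('pics/topc.png',a); cv2.imwrite('pics/scec.png',b)
np.savez('cams.npz',tE=p['extrinsics'],sE=q['extrinsics'],t=p['color'],s=q['color']); print(p['fx'],q['fx'],np.array(p['extrinsics']).round(3).tolist(),np.array(q['extrinsics']).round(3).tolist())
E
```

```text
493.4250905169502 510.5265496467813 [[0.061, -0.998, -0.007, -0.048], [-0.977, -0.058, -0.205, 0.606], [0.204, 0.019, -0.979, 1.186], [0.0, 0.0, 0.0, 1.0]] [[-0.678, -0.735, -0.018, 0.374], [-0.314, 0.312, -0.897, 0.278], [0.665, -0.602, -0.442, 0.907], [0.0, 0.0, 0.0, 1.0]]
```

View pics/topc.png

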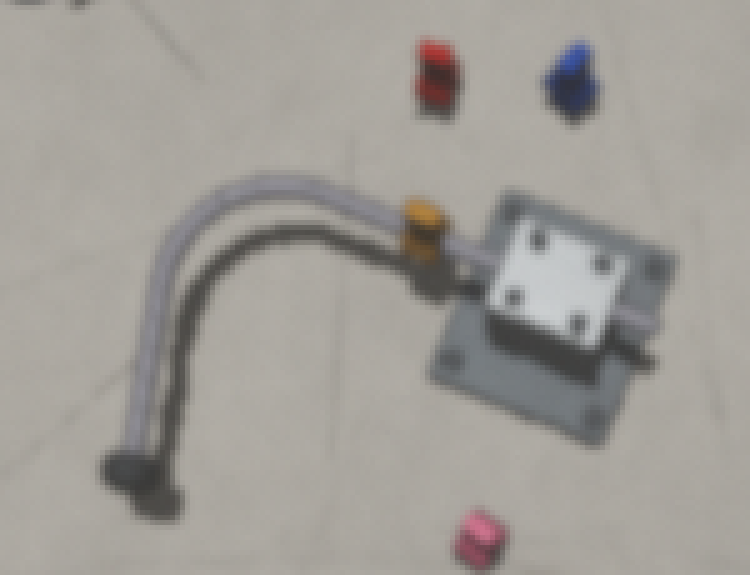

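View pics/scec.png

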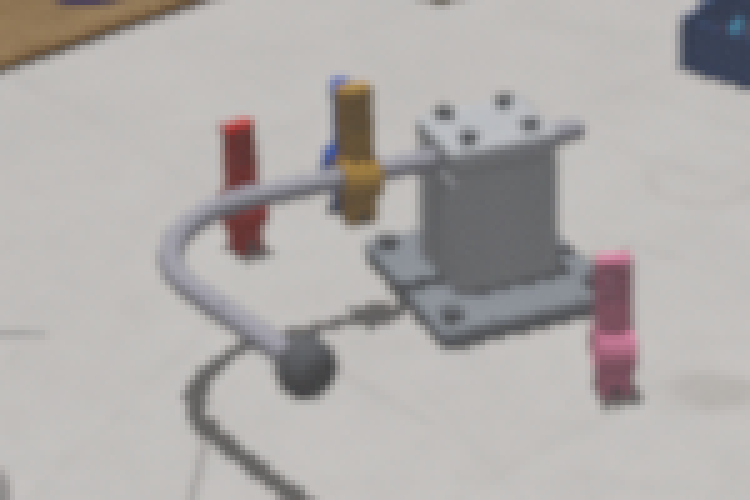

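Both crops show the brass band with its upright tab on the shank next to the block (top crop (423,225) → image (309.6,190); scene crop (357,150)). The red, blue and pink ones stand off the rod. The bend is about 95–100° and the free leg ends at the dark knob (top crop (128,470)). Next I fit the rod model to both views.

```bash
cat >> h.py <<'E'
def rodcurve(a,n=40,leg=.085,x0=-.095):
    t=np.linspace(0,1,n)[:,None]; z=.08
    A=np.c_[x0+(0-x0)*t,-.06+0*t,z+0*t]
    th=t*a; B=np.c_[.06*np.sin(th),-.06*np.cos(th),z+0*t]
    e=B[-1]; C=e+t*leg*np.array([np.cos(a),np.sin(a),0]); return np.r_[A,B,C]
def place(P,x,y,yaw):
    c,s=np.cos(yaw),np.sin(yaw); return np.c_[x+c*P[:,0]-s*P[:,1],y+s*P[:,0]+c*P[:,1],P[:,2]]
E
python3 - <<'E'
from h import *
from scipy.optimize import least_squares
T=np.array([(470,250),(375,209),(340,198),(285,186),(240,191),(205,210),(175,245),(160,290),(150,340),(142,400),(135,448)])/5.+[225,145]
S=np.array([(430,160),(395,166),(320,181),(260,192),(215,208),(185,228),(172,250),(185,280),(215,307),(250,332),(280,350)])/5.+[225,165]
KT=np.array([130,470])/5+[225,145]; KS=np.array([305,361])/5+[225,165]
p=cam('top');q=cam('scene')
def res(v,full=False):
    c=place(rodcurve(v[3]),*v[:3]); r=[]
    for P,D in((p,T),(q,S)):
        m=proj(P,c)
        for d in D: r.append(np.linalg.norm(m-d,axis=1).min())
    k=place(rodcurve(v[3],leg=.095),*v[:3])[-1]
    r+=list(proj(p,k)[0]-KT)+list(proj(q,k)[0]-KS)
    return np.array(r)
for a in(1.3,1.6,1.9):
    f=least_squares(res,[.6,.06,1.3,a]); print(f.x.round(4),np.rad2deg(f.x[2:]).round(1),f.cost)
print(f.fun.round(1))
np.save('rod.npy',f.x)
# band location: tab top pixel in both views
x=f.x
def at(X): return place(np.array([X]),*x[:3])
for b in(-.08,-.075,-.07,-.065,-.06,-.055): print(b,at((b,-.06,.079+.051)).round(4),proj(p,at((b,-.06,.13))).round(1),proj(q,at((b,-.06,.13))).round(1))
print('obs top tabtop', np.array([424,212])/5+[225,145],'scene tabtop',np.array([355,86])/5+[225,165])
for n,(u,v) in dict(red=(437,75),blue=(572,85),pink=(480,540)).items(): print(n,onz(p,u/5+225,v/5+145,.05))
E
```

```text
[0.5892 0.08   1.2114 1.8378] [ 69.4 105.3] 2.675084257953284
[0.5892 0.08   1.2114 1.8378] [ 69.4 105.3] 2.6750842747012618
[0.5892 0.08   1.2114 1.8378] [ 69.4 105.3] 2.675084366956436
[ 0.4  0.5  0.4  0.8  0.2  0.1  0.3  0.4  0.5  0.2  0.5  0.1  0.4  0.1
  0.2  0.2  0.3  0.1  0.1  0.7  0.6  0.2 -0.2 -0.3 -0.1  1.3]
-0.08 [[ 0.6172 -0.016   0.13  ]] [[320.4 191.6]] [[306.5 179.7]]
-0.075 [[ 0.619  -0.0114  0.13  ]] [[318.5 190.8]] [[304.6 180.1]]
-0.07 [[ 0.6208 -0.0067  0.13  ]] [[316.6 190. ]] [[302.7 180.4]]
-0.065 [[ 0.6225 -0.002   0.13  ]] [[314.7 189.1]] [[300.9 180.8]]
-0.06 [[0.6243 0.0027 0.13  ]] [[312.8 188.3]] [[299.  181.1]]
-0.055 [[0.626  0.0074 0.13  ]] [[310.9 187.5]] [[297.1 181.5]]
obs top tabtop [309.8 187.4] scene tabtop [296.  182.2]
red [0.71858914 0.01123211 0.05      ]
blue [ 0.71732524 -0.05916887  0.05      ]
pink [ 0.47843406 -0.02557442  0.05      ]
```

Fit: bend centre (0.589, 0.080), yaw 69.4°, bend ≈105°. The band sits at rod x ≈ −54 mm. Next I hover above it for a wrist-camera refinement.

```bash
cat >> h.py <<'E'
def down(psi):  # tool down, tool x at yaw psi (deg)
    return R.from_euler('z',psi,degrees=True)*R.from_euler('x',180,degrees=True)
def rel(W):  # W list of (x,y,z,psi) -> rows relative to present pose
    s=ctrl.get_state(); R0=R.from_quat(s['tcp_rot']); p0=np.array(s['eef_pos'])
    for w in W:
        d=R0.inv().apply(np.array(w[:3])-p0)*1e3; t=(R0.inv()*down(w[3])).as_rotvec(degrees=True)
        print(' '.join('%.1f'%v for v in [*t,*d]))
    print('psi',np.rad2deg(np.arctan2(*R0.as_matrix()[[1,0],0])).round(2),p0.round(4),'t',s['time'])
E
python3 - <<'E'
from h import *
rel([(.57,.05,.30,69.4)])
E
```

```text
0.0 -0.0 -53.2 561.3 -564.0 -46.7
psi 16.2 [ 0.1884 -0.6482  0.2533] t 0.9
```

Call:
send_rows(rows="0 0 -10 70 -70 -47 1;0 0 -20 112 -113 -47 1;0 0 -30 154 -156 -47 1;0 0 -40 196 -198 -47 1;0 0 -53 238 -241 -47 1;0 0 -53 280 -284 -47 1;0 0 -53 322 -327 -47 1;0 0 -53 364 -370 -47 1")

```text
time: 1.9
eef_pos: [0.4228, -0.2128, 0.3008]
tcp_rot: [0.823, 0.568, 0.0, 0.001]
contact_force: [1.0, -0.5, -0.1]
opening: 1.0
finger_force: 0.0
```

```bash
python3 - <<'E'
from h import *
rel([(.57,.05,.30,69.4)])
E
```

```text
0.1 0.0 -0.2 298.0 44.2 0.7
psi 69.18 [ 0.4228 -0.2128  0.3008] t 1.9
```

Call:
send_rows(rows="0 0 0 45 7 0 1;0 0 0 90 14 0 1;0 0 0 135 20 0 1;0 0 0 180 27 0 1;0 0 0 220 34 0 1;0 0 0 260 40 0 1;0 0 0 275 42 0 1;0 0 0 275 42 0 1")

```text
time: 2.9
eef_pos: [0.5591, 0.0278, 0.3002]
tcp_rot: [0.823, 0.568, -0.0, 0.0]
contact_force: [-1.3, -0.5, 1.2]
opening: 1.002
finger_force: 0.0
```

```bash
python3 - <<'E'
from h import *
p=cam('wrist'); save(p,'w1.png'); rel([(.57,.05,.30,69.4)])
x=np.load('rod.npy'); c=place(rodcurve(x[3],9),*x[:3]); print(proj(p,c).round(0).tolist())
for t in['band','tab','rod']:
  for r in ctrl.look_for(p,t)[:3]:
    w=world(p,r['position']);print(t,r['p'],w.round(4),proj(p,w).round())
E
```

```text
-0.0 0.0 -0.2 25.3 2.3 0.2
psi 69.22 [0.5589 0.0271 0.3002] t 2.95
[[384.0, 203.0], [385.0, 193.0], [385.0, 183.0], [386.0, 172.0], [386.0, 161.0], [387.0, 150.0], [388.0, 139.0], [388.0, 128.0], [389.0, 116.0], [389.0, 116.0], [388.0, 102.0], [384.0, 89.0], [377.0, 77.0], [368.0, 66.0], [356.0, 59.0], [343.0, 54.0], [329.0, 53.0], [315.0, 55.0], [315.0, 55.0], [305.0, 59.0], [295.0, 62.0], [284.0, 65.0], [274.0, 68.0], [264.0, 71.0], [254.0, 74.0], [244.0, 77.0], [234.0, 80.0]]
band 0.96 [0.7184 0.0135 0.0495] [[456. 130.]]
band 0.93 [ 0.4808 -0.019   0.033 ] [[278. 219.]]
band 0.8 [ 0.7217 -0.0564  0.0399] [[470. 183.]]
tab 0.75 [ 0.4817 -0.0263  0.0367] [[280. 225.]]
tab 0.66 [0.6211 0.0169 0.1051] [[383. 166.]]
tab 0.62 [ 0.7234 -0.0575  0.0378] [[471. 183.]]
rod 0.87 [ 0.5958 -0.0258  0.0846] [[370. 206.]]
```

View pics/w1.png

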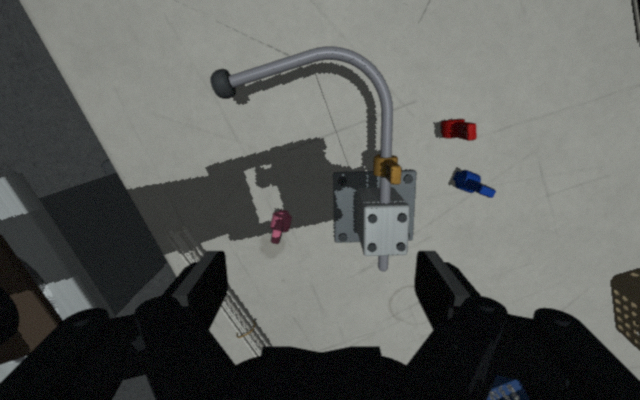

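The wrist view shows the brass band on the shank at (387,168), the block at (385,225), the bend top at (328,50) and the knob at (223,82). The projected model agrees to 2–3 px. I take a second, closer wrist view and refine with a colour-profile fit over all views.

Call:
send_rows(rows="0 0 0 -10 20 15 1;0 0 0 -20 40 30 1;0 0 0 -30 50 50 1;0 0 0 -30 50 60 1;0 0 0 -30 50 60 1")

```text
time: 3.72
eef_pos: [0.5941, -0.0181, 0.2389]
tcp_rot: [0.823, 0.568, -0.001, -0.001]
contact_force: [0.2, 0.0, -0.1]
opening: 0.999
finger_force: 0.0
```

```bash
cat > fit.py <<'E'
from h import *
from scipy.optimize import least_squares
from scipy.ndimage import map_coordinates, gaussian_filter
def profile_pts(P,v,hw=7):
    img=P['color'].astype(float); f=gaussian_filter(img[:,:,2]-img[:,:,0],.6); out=[]
    c=place(rodcurve(v[3],25,leg=.08,x0=-.035),*v[:3]); m=proj(P,c); 
    for i in range(1,len(m)-1):
        t=m[i+1]-m[i-1]; t/=np.linalg.norm(t)+1e-9; n=np.array([-t[1],t[0]])
        # px width of the 12 mm rod
        k=np.arange(-hw,hw+.01,.25); q=m[i]+k[:,None]*n
        g=map_coordinates(f,[q[:,1],q[:,0]],order=1); b=np.percentile(g,20); w=np.clip(g-b-.4*(g.max()-b),0,None)
        if g.max()-b<8: continue
        out.append((m[i]+n*(w@k)/w.sum(),n,i))
    return out
def fit(views,v,off=True,it=4):
    nv=len(views)
    for _ in range(it):
        D=[profile_pts(P,v) for P in views]
        def res(u):
            c=place(rodcurve(u[3],25,leg=.08,x0=-.035),*u[:3]); r=[]
            for j,(P,d) in enumerate(zip(views,D)):
                o=u[4+3*j:7+3*j]; m=proj(P,c+o)
                sc=1/(P['fx']/ (np.array(P['extrinsics'])[:3,:3]@np.r_[v[0],v[1],.08]+np.array(P['extrinsics'])[:3,3])[2])*1e3
                r+=[np.clip(((m[i]-q)@n)*sc,-4,4)*.3 for q,n,i in d]; r+=list(o/.0015)
            return np.array(r)
        s=least_squares(res,np.r_[v,np.zeros(3*nv)]); v=s.x[:4]
    return v,s.x[4:].reshape(-1,3)*1e3,[len(d) for d in D],s.cost
E
python3 - <<'E'
from fit import *
w2=cam('wrist'); save(w2,'w2.png')
p,q=cam('top'),cam('scene')
v0=np.load('rod.npy')
for V in([w2],[p],[q],[w2,p,q]):
    v,o,n,c=fit(V,v0); print(v.round(4),np.rad2deg(v[2:]).round(2),n,round(c,1)); 
print(o.round(1).tolist()); np.save('rod2.npy',v)
for P,nm,o_ in((w2,'w2',o[0]),):
    im=cv2.resize(P['color'],None,fx=3,fy=3,interpolation=3)[:,:,::-1].copy()
    m=proj(P,place(rodcurve(v[3]),*v[:3])+o_*1e-3)
    for a in m: cv2.circle(im,tuple(int(t) for t in a*3+1),1,(0,255,0),-1)
    lo=np.maximum(m.min(0)*3-70,0).astype(int); im=im[lo[1]:lo[1]+600,lo[0]:lo[0]+800]; cv2.imwrite('pics/w2o.png',im); print(lo)
rel([(.57,.05,.30,69.4)])
E
```

```text
[-97.4608  28.9211  -2.2436   5.7148] [-128.55  327.43] [0] 0.0
[0.5893 0.0822 1.2177 1.8442] [ 69.77 105.67] [67] 19.9
[0.5915 0.0799 1.2467 1.821 ] [ 71.43 104.33] [73] 1.9
[0.5888 0.0811 1.2513 1.812 ] [ 71.7  103.82] [28, 67, 73] 23.0
[[-0.8, -1.0, -0.4], [0.2, 1.0, 0.2], [0.6, -0.1, 1.0]]
[373   0]
0.1 -0.0 -0.2 54.5 -47.6 -58.8
psi 69.24 [ 0.5953 -0.0179  0.2412] t 3.875
```

View pics/w2o.png

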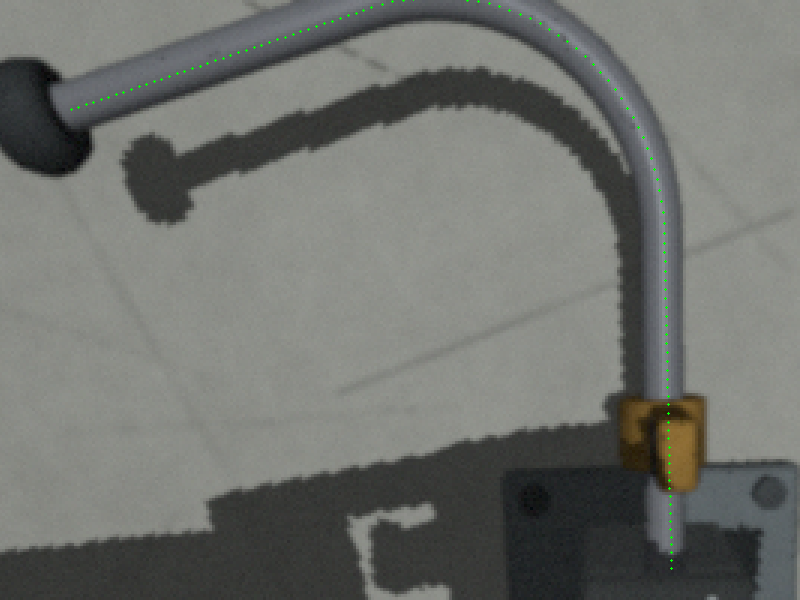

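The close view shows the band at crop (663,440), with its tab straight up on the shank. The leg ends at the knob (45,115). I retune the profile width for this close view.

```bash
python3 - <<'E'
import re
s=open('fit.py').read()
s=s.replace("f=gaussian_filter(img[:,:,2]-img[:,:,0],.6)","f=gaussian_filter((img[:,:,2]-img[:,:,0])/(img.sum(2)+30)*400,.6)")
s=s.replace("        # px width","        zc=(np.array(P['extrinsics'])@np.r_[c[i],1])[2]; hw=P['fx']*.012/zc\n        if not(hw<m[i][0]<640-hw and hw<m[i][1]<400-hw): continue\n        # px width")
s=s.replace("if g.max()-b<8","if g.max()-b<10")
open('fit.py','w').write(s)
E
python3 - <<'E'
from fit import *
w2=cam('wrist')
p,q=cam('top'),cam('scene')
v0=np.load('rod.npy')
for V in([w2],[p],[q],[w2,p,q]):
    v,o,n,c=fit(V,v0); print(v.round(4),np.rad2deg(v[2:]).round(2),n,round(c,1)); 
print(o.round(1).tolist()); np.save('rod2.npy',v)
im=cv2.resize(w2['color'],None,fx=3,fy=3,interpolation=3)[:,:,::-1].copy()
c=place(rodcurve(v[3]),*v[:3])+o[0]*1e-3; m=proj(w2,c)
for a in m: cv2.circle(im,tuple(int(t) for t in a*3+1),1,(0,255,0),-1)
for u,nn,i in profile_pts(w2,v): cv2.circle(im,tuple(int(t) for t in u*3+1),2,(0,0,255),-1)
cv2.imwrite('pics/w2p.png',im[0:600,373:1173])
# tab pixel estimate: wrist tab top centre crop (678,450)
for b in(-.06,-.056,-.052,-.048,-.044): print(b,*[ (proj(P,place(np.array([[b,-.06,.13]]),*v[:3])+oo*1e-3)[0]).round(1) for P,oo in zip((w2,p,q),o)])
print((np.array([678,452])+[373,0])/3, [309.8,187.4],[296,182.2])
E
```

```text
[0.5872 0.0816 1.24   1.8309] [ 71.05 104.9 ] [50] 0.1
[0.589  0.0823 1.2188 1.8444] [ 69.83 105.68] [69] 21.9
[0.6014 0.0847 1.7327 1.6796] [99.28 96.23] [9] 6.5
[0.5884 0.082  1.2311 1.8377] [ 70.54 105.29] [49, 69, 13] 23.4
[[-1.0, -0.4, -0.2], [0.2, 0.5, 0.1], [0.8, -0.1, 1.4]]
-0.06 [347.  160.6] [311.5 187.9] [297.7 180.7]
-0.056 [347.  155.2] [310.  187.2] [296.2 181. ]
-0.052 [347.  149.7] [308.5 186.6] [294.7 181.3]
-0.048 [347.  144.1] [307. 186.] [293.2 181.6]
-0.044 [347.  138.5] [305.4 185.4] [291.6 181.9]
[350.33333333 150.66666667] [309.8, 187.4] [296, 182.2]
```

View pics/w2p.png

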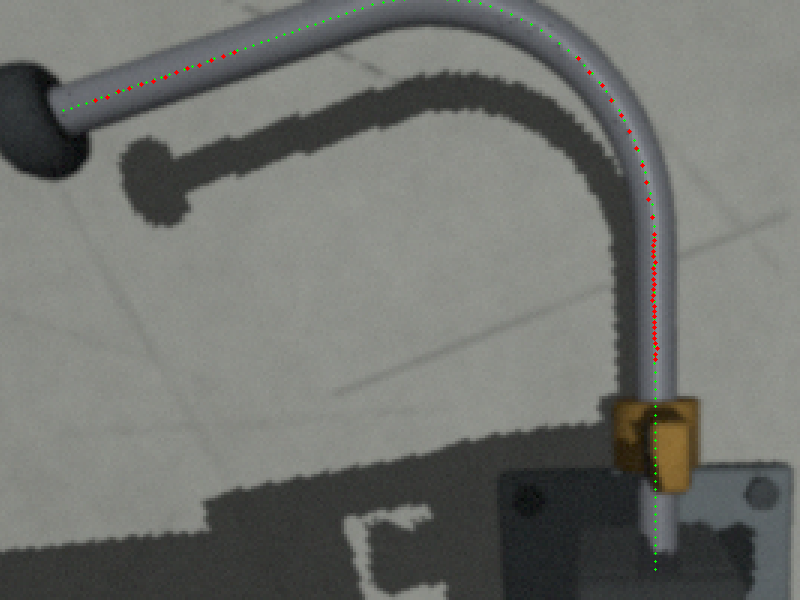

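```bash
python3 - <<'E'
from h import *
rel([(.6268,.0112,.19,70.7),(.6268,.0112,.122,70.7)])
E
```

```text
0.1 -0.0 -1.5 38.3 18.9 51.4
0.1 -0.0 -1.5 38.3 18.8 119.4
psi 69.24 [ 0.5954 -0.0179  0.2413] t 4.025
```

Call:
send_rows(rows="0 0 -1.5 20 10 15 1;0 0 -1.5 38.3 18.9 35 1;0 0 -1.5 38.3 18.9 55 1;0 0 -1.5 38.3 18.9 80 1;0 0 -1.5 38.3 18.9 100 1;0 0 -1.5 38.3 18.9 113 1;0 0 -1.5 38.3 18.9 119.4 1;0 0 -1.5 38.3 18.9 119.4 1")

```text
time: 5.03
eef_pos: [0.6265, 0.0107, 0.1209]
tcp_rot: [0.816, 0.579, -0.0, -0.0]
contact_force: [0.1, 0.5, 0.6]
opening: 1.003
finger_force: 0.0
```

```bash
python3 - <<'E'
from h import *
p=cam('wrist'); save(p,'w3.png'); rel([(.6268,.0112,.122,70.7)]); s=ctrl.get_state(); print(s['contact_force'],s['wrist_torque'])
E
```

```text
0.1 -0.0 -0.0 0.5 -0.2 -0.5
psi 70.7 [0.6268 0.0107 0.1215] t 5.075
[-0.29053608 -0.46386384  0.40122905] [-0.02083807 -0.02780086 -0.01504707]
```

View pics/w3.png

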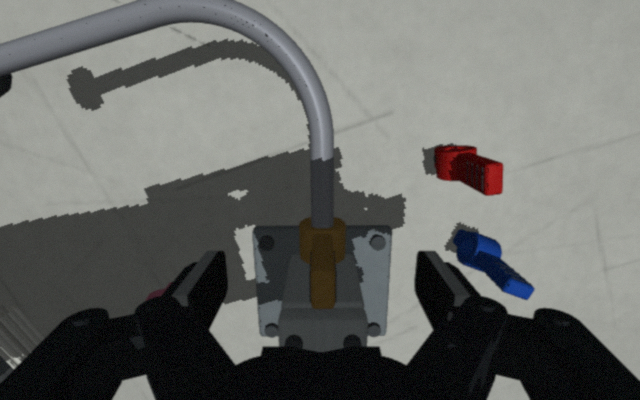

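The tab is centred between the fingers (322 against the finger midpoint 320), so I close gently.

Call:
send_rows(rows="0 0 0 0 0 0 -1;0 0 0 0 0 0 -1;0 0 0 0 0 0 -1;0 0 0 0 0 0 -1;0 0 0 0 0 0 -1;0 0 0 0 0 0 -1;0 0 0 0 0 0 -1;0 0 0 0 0 0 -1", grip_force=35)

```text
time: 6.08
eef_pos: [0.6266, 0.0107, 0.1211]
tcp_rot: [0.816, 0.579, 0.0, 0.0]
contact_force: [0.3, -0.1, 0.9]
opening: 0.115
finger_force: 38.8
```

Call:
send_rows(rows="0 0 0 0 0 -0.5 -1;0 0 0 0 0 -1 -1;0 0 0 3 0 -1 -1;0 0 0 6 0 -1 -1;0 0 0 9 0 -1 -1;0 0 0 12 0 -1 -1;0 0 0 12 0 -1 -1")

```text
time: 6.95
eef_pos: [0.6304, 0.0224, 0.1218]
tcp_rot: [0.816, 0.579, -0.0, -0.0]
contact_force: [1.4, 0.7, -0.5]
opening: 0.109
finger_force: 38.6
```

```bash
python3 - <<'E'
from h import *
p=cam('wrist'); save(p,'w4.png'); rel([(.6268,.0112,.122,70.7)]); s=ctrl.get_state(); print(s['contact_force'],s['wrist_torque'],s['opening'],s['finger_force'])
E
```

```text
-0.0 0.0 0.0 -11.7 0.3 -0.2
psi 70.72 [0.6304 0.0223 0.1218] t 7.0
[ 0.50290745  0.40322548 -0.93438123] [0.01992218 0.02419783 0.02104273] 0.1133190918848912 38.60073208808899
```

View pics/w4.png

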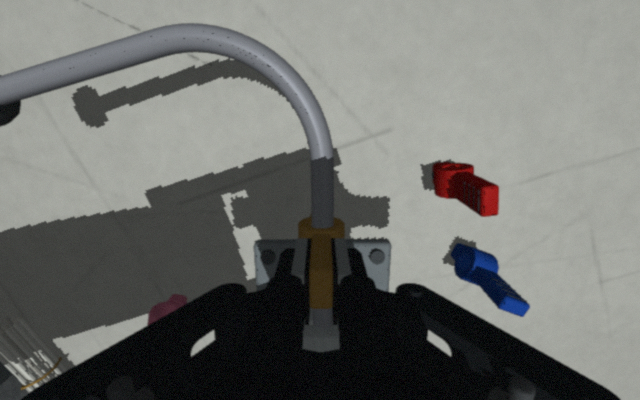

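Gripped and sliding freely (~1 N). I continue to just before the bend.

Call:
send_rows(rows="0 0 0 5 0 0 -1;0 0 0 10 0 0 -1;0 0 0 15 0 0 -1;0 0 0 20 0 0 -1;0 0 0 25 0 0 -1;0 0 0 30 0 0 -1;0 0 0 34 0 0 -1;0 0 0 34 0 0 -1")

```text
time: 8.0
eef_pos: [0.6417, 0.0546, 0.1219]
tcp_rot: [0.815, 0.579, 0.0, 0.0]
contact_force: [0.7, -0.4, 0.5]
opening: 0.109
finger_force: 38.6
```

```bash
python3 - <<'E'
from fit import *
w=cam('wrist'); v0=np.load('rod2.npy')
v,o,n,c=fit([w],v0); print(v.round(4),np.rad2deg(v[2:]).round(2),n,round(c,2),o.round(1))
save(w,'w5.png'); s=ctrl.get_state(); print(s['contact_force'],s['wrist_torque'],s['eef_pos'])
# tcp in rod frame
d=np.array(s['eef_pos'])[:2]-v0[:2]; a=v0[2]; print(np.cos(a)*d[0]+np.sin(a)*d[1],-np.sin(a)*d[0]+np.cos(a)*d[1])
E
```

```text
[0.5886 0.0805 1.5647 1.496 ] [89.65 85.71] [73] 3.36 [[ 0.  -0.   0.1]]
[ 0.57402155 -0.51069444 -1.23382754] [-0.03930283  0.03219141 -0.02213038] [0.64165031 0.05432425 0.12188577]
-0.008355460762289765 -0.05940616238745476
```

```bash
cat > path.py <<'E'
import numpy as np,sys
from numpy import sin,cos
A=np.deg2rad(105.0); Rb=60.
def c(s):
    if s<0: return np.array([s,0.]),0.
    th=min(s/Rb,A); p=np.array([Rb*sin(th),Rb*(1-cos(th))])
    return p+max(0,s-Rb*A)*np.array([cos(th),sin(th)]),th
def pose(s):
    f,b=c(s+10)[0],c(s-10)[0]; d=f-b
    return .5*c(s)[0]+.25*(f+b),np.arctan2(d[1],d[0])
def rows(s0,ss):
    p0,a0=pose(s0)
    for s in ss:
        p,a=pose(s); d=p-p0; x=cos(a0)*d[0]+sin(a0)*d[1]; y=-sin(a0)*d[0]+cos(a0)*d[1]
        print('0 0 %.1f %.1f %.1f 0 -1;'%(-np.rad2deg(a-a0),x,-y),end='')
    print('  s',ss[-1],'ang',round(np.rad2deg(pose(ss[-1])[1]),1))
E
python3 - <<'E'
from path import *
s=-8.4
for k in range(6):
    ss=[s+3*i for i in range(1,8)]+[s+21]; rows(s,ss); s=ss[-1]
E
```

```text
0 0 -0.4 3.0 -0.0 0 -1;0 0 -1.3 6.0 -0.1 0 -1;0 0 -2.6 9.0 -0.2 0 -1;0 0 -4.4 12.0 -0.4 0 -1;0 0 -6.5 14.9 -0.7 0 -1;0 0 -9.1 17.9 -1.2 0 -1;0 0 -12.0 20.8 -1.7 0 -1;0 0 -12.0 20.8 -1.7 0 -1;  s 12.6 ang 12.0
0 0 -2.9 3.0 -0.1 0 -1;0 0 -5.7 5.9 -0.3 0 -1;0 0 -8.6 8.9 -0.7 0 -1;0 0 -11.5 11.8 -1.2 0 -1;0 0 -14.3 14.7 -1.9 0 -1;0 0 -17.2 17.6 -2.7 0 -1;0 0 -20.1 20.4 -3.6 0 -1;0 0 -20.1 20.4 -3.6 0 -1;  s 33.6 ang 32.1
0 0 -2.9 3.0 -0.1 0 -1;0 0 -5.7 5.9 -0.3 0 -1;0 0 -8.6 8.9 -0.7 0 -1;0 0 -11.5 11.8 -1.2 0 -1;0 0 -14.3 14.7 -1.9 0 -1;0 0 -17.2 17.6 -2.7 0 -1;0 0 -20.1 20.4 -3.6 0 -1;0 0 -20.1 20.4 -3.6 0 -1;  s 54.6 ang 52.1
0 0 -2.9 3.0 -0.1 0 -1;0 0 -5.7 5.9 -0.3 0 -1;0 0 -8.6 8.9 -0.7 0 -1;0 0 -11.5 11.8 -1.2 0 -1;0 0 -14.3 14.7 -1.9 0 -1;0 0 -17.2 17.6 -2.7 0 -1;0 0 -20.1 20.4 -3.6 0 -1;0 0 -20.1 20.4 -3.6 0 -1;  s 75.6 ang 72.2
0 0 -2.9 3.0 -0.1 0 -1;0 0 -5.7 5.9 -0.3 0 -1;0 0 -8.6 8.9 -0.7 0 -1;0 0 -11.5 11.8 -1.2 0 -1;0 0 -14.3 14.7 -1.9 0 -1;0 0 -17.2 17.6 -2.7 0 -1;0 0 -20.1 20.4 -3.6 0 -1;0 0 -20.1 20.4 -3.6 0 -1;  s 96.6 ang 92.2
0 0 -2.9 3.0 -0.1 0 -1;0 0 -5.6 6.0 -0.3 0 -1;0 0 -7.8 8.9 -0.6 0 -1;0 0 -9.7 11.9 -1.0 0 -1;0 0 -11.1 14.8 -1.6 0 -1;0 0 -12.1 17.8 -2.1 0 -1;0 0 -12.6 20.7 -2.8 0 -1;0 0 -12.6 20.7 -2.8 0 -1;  s 117.6 ang 104.9
```

Call:
send_rows(rows="0 0 -0.4 3 0 0 -1;0 0 -1.3 6 -0.1 0 -1;0 0 -2.6 9 -0.2 0 -1;0 0 -4.4 12 -0.4 0 -1;0 0 -6.5 14.9 -0.7 0 -1;0 0 -9.1 17.9 -1.2 0 -1;0 0 -12 20.8 -1.7 0 -1;0 0 -12 20.8 -1.7 0 -1")

```text
time: 9.05
eef_pos: [0.6469, 0.0747, 0.1219]
tcp_rot: [0.75, 0.661, -0.0, 0.0]
contact_force: [0.2, -0.1, -0.8]
opening: 0.113
finger_force: 38.6
```

```bash
cat > st.py <<'E'
from h import *
s=ctrl.get_state(); R0=R.from_quat(s['tcp_rot'])
print('F tool',R0.inv().apply(s['contact_force']).round(2),'M tool',R0.inv().apply(s['wrist_torque']).round(3),'t',s['time'])
v=np.load('rod2.npy'); d=np.array(s['eef_pos'])[:2]-v[:2]; a=v[2]; c,n=np.cos(a),np.sin(a)
X=c*d[0]+n*d[1]; Y=-n*d[0]+c*d[1]; psi=np.rad2deg(np.arctan2(*R0.as_matrix()[[1,0],0])-a)%360
print('rod frame',round(X*1e3,2),round(Y*1e3,2),'r',round(np.hypot(X,Y)*1e3,2),'ang',round(np.rad2deg(np.arctan2(X,-Y)),2),'psi-yaw',round(psi,2))
E
python3 st.py
```

```text
F tool [-0.09  0.23  0.8 ] M tool [0.017 0.02  0.017] t 9.05
rod frame 12.59 -57.61 r 58.97 ang 12.33 psi-yaw 12.21
```

Free, no force. Continuing round the bend.

Call:
send_rows(rows="0 0 -2.9 3 -0.1 0 -1;0 0 -5.7 5.9 -0.3 0 -1;0 0 -8.6 8.9 -0.7 0 -1;0 0 -11.5 11.8 -1.2 0 -1;0 0 -14.3 14.7 -1.9 0 -1;0 0 -17.2 17.6 -2.7 0 -1;0 0 -20.1 20.4 -3.6 0 -1;0 0 -20.1 20.4 -3.6 0 -1")

```text
time: 10.05
eef_pos: [0.6459, 0.0952, 0.1219]
tcp_rot: [0.624, 0.781, -0.0, -0.0]
contact_force: [-0.6, -0.5, -1.0]
opening: 0.111
finger_force: 38.6
```

```bash
python3 st.py
```

```text
F tool [-0.37 -0.7   1.04] M tool [-0.001 -0.02  -0.026] t 10.05
rod frame 31.57 -49.77 r 58.94 ang 32.39 psi-yaw 32.23
```

Call:
send_rows(rows="0 0 -2.9 3 -0.1 0 -1;0 0 -5.7 5.9 -0.3 0 -1;0 0 -8.6 8.9 -0.7 0 -1;0 0 -11.5 11.8 -1.2 0 -1;0 0 -14.3 14.7 -1.9 0 -1;0 0 -17.2 17.6 -2.7 0 -1;0 0 -20.1 20.4 -3.6 0 -1;0 0 -20.1 20.4 -3.6 0 -1")

```text
time: 11.05
eef_pos: [0.6378, 0.1142, 0.1219]
tcp_rot: [0.478, 0.878, -0.0, -0.0]
contact_force: [-0.4, -0.5, -1.4]
opening: 0.108
finger_force: 38.6
```

```bash
python3 st.py
```

```text
F tool [-0.22 -0.65  1.38] M tool [ 0.024  0.002 -0.008] t 11.05
rod frame 46.8 -35.85 r 58.96 ang 52.55 psi-yaw 52.3
```

Call:
send_rows(rows="0 0 -2.9 3 -0.1 0 -1;0 0 -5.7 5.9 -0.3 0 -1;0 0 -8.6 8.9 -0.7 0 -1;0 0 -11.5 11.8 -1.2 0 -1;0 0 -14.3 14.7 -1.9 0 -1;0 0 -17.2 17.6 -2.7 0 -1;0 0 -20.1 20.4 -3.6 0 -1;0 0 -20.1 20.4 -3.6 0 -1")

```text
time: 12.05
eef_pos: [0.6237, 0.1292, 0.1219]
tcp_rot: [0.318, 0.948, -0.0, -0.0]
contact_force: [-1.0, -0.9, -0.5]
opening: 0.111
finger_force: 38.6
```

```bash
python3 st.py; python3 - <<'E'
from fit import *
w=cam('wrist'); save(w,'w6.png')
E
```

```text
F tool [ 0.24 -1.31  0.49] M tool [ 0.083 -0.013  0.012] t 12.05
rod frame 56.29 -17.52 r 58.95 ang 72.71 psi-yaw 72.37
```

View pics/w6.png

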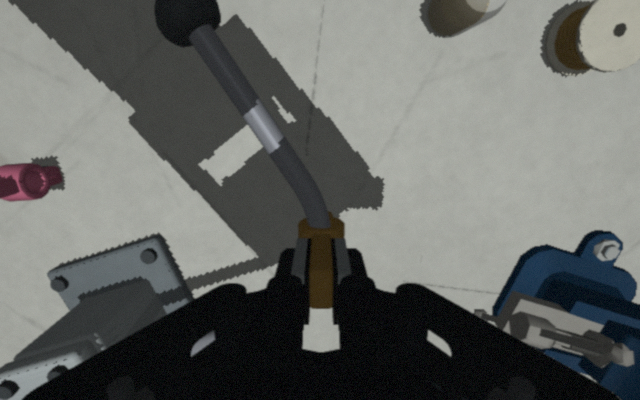

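The band is on the bend at (320,225), pointing along the rod. The leg runs straight from (297,183) to the knob at (203,38), so I compare this with the model for the leg angle.

```bash
python3 - <<'E'
from h import *
from scipy.optimize import least_squares
w=cam('wrist'); v=np.load('rod2.npy')
O=np.array([(203,38),(235,88),(265,130),(297,183)],float)
for a in(103,104,105,106,107):
    def f(o,full=0):
        c=place(rodcurve(np.deg2rad(a),200),*v[:3])+np.r_[o,0]*1e-3; m=proj(w,c)
        e=proj(w,c[-1:])[0]
        r=[]
        for q in O:
            i=np.argmin(np.linalg.norm(m-q,axis=1)); i=min(max(i,1),len(m)-2); t=m[i+1]-m[i-1]; t/=np.linalg.norm(t)+1e-9; r.append(np.cross(t,q-m[i]))
        return np.r_[r,o*.3] if not full else (np.round(r,1),e.round(0),m[::40].round(0).tolist())
    print(a,f(np.zeros(2),1)[:2])
E
```

```text
103 (array([-9.8, -9.1, -5.9, -6.8]), array([211.,  33.]))
104 (array([-6.6, -7. , -4.6, -6.6]), array([208.,  33.]))
105 (array([-3.5, -4.9, -3.5, -6.5]), array([204.,  33.]))
106 (array([-0.4, -2.8, -2.3, -6.4]), array([200.,  32.]))
107 (array([ 2.6, -0.8, -1.2, -6.4]), array([196.,  32.]))<stdin>:11: DeprecationWarning: Arrays of 2-dimensional vectors are deprecated. Use arrays of 3-dimensional vectors instead. (deprecated in NumPy 2.0)
```

105° gives uniform residuals, so I keep it.

Call:
send_rows(rows="0 0 -2.9 3 -0.1 0 -1;0 0 -5.7 5.9 -0.3 0 -1;0 0 -8.6 8.9 -0.7 0 -1;0 0 -11.5 11.8 -1.2 0 -1;0 0 -14.3 14.7 -1.9 0 -1;0 0 -17.2 17.6 -2.7 0 -1;0 0 -20.1 20.4 -3.6 0 -1;0 0 -20.1 20.4 -3.6 0 -1")

```text
time: 13.15
eef_pos: [0.6053, 0.1386, 0.1219]
tcp_rot: [0.148, 0.989, -0.0, -0.0]
contact_force: [0.2, -0.7, 0.2]
opening: 0.108
finger_force: 38.7
```

```bash
python3 st.py
```

```text
F tool [-0.4  -0.57 -0.17] M tool [0.107 0.103 0.004] t 13.15
rod frame 58.96 2.93 r 59.03 ang 92.84 psi-yaw 92.49
```

Call:
send_rows(rows="0 0 -2.9 3 -0.1 0 -1;0 0 -5.6 6 -0.3 0 -1;0 0 -7.8 8.9 -0.6 0 -1;0 0 -9.7 11.9 -1 0 -1;0 0 -11.1 14.8 -1.6 0 -1;0 0 -12.1 17.8 -2.1 0 -1;0 0 -12.6 20.7 -2.8 0 -1;0 0 -12.6 20.7 -2.8 0 -1")

```text
time: 14.15
eef_pos: [0.5844, 0.1422, 0.1219]
tcp_rot: [0.037, 0.999, 0.0, -0.0]
contact_force: [0.8, 0.8, -0.8]
opening: 0.109
finger_force: 38.7
```

```bash
python3 st.py; python3 - <<'E'
from h import *
w=cam('wrist'); save(w,'w7.png')
E
```

```text
F tool [-0.74  0.84  0.84] M tool [ 0.029  0.009 -0.083] t 14.15
rod frame 55.48 23.84 r 60.38 ang 113.25 psi-yaw 105.17
```

View pics/w7.png

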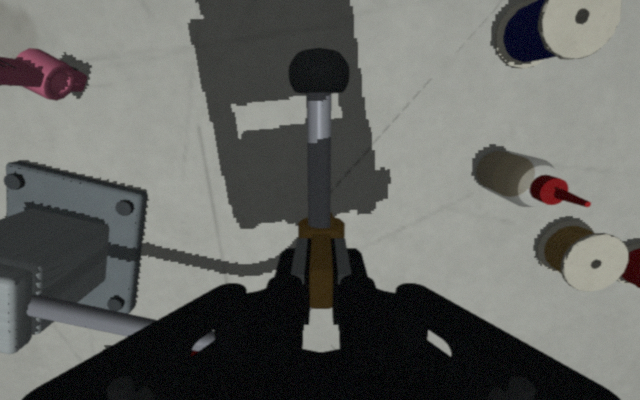

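The leg lies straight ahead: rod at x≈318, band at 321, knob at (319,72). The bend is passed, so I slide along the leg.

Call:
send_rows(rows="0 0 0 6 0 0 -1;0 0 0 12 0 0 -1;0 0 0 18 0 0 -1;0 0 0 25 0 0 -1;0 0 0 32 0 0 -1;0 0 0 39 0 0 -1;0 0 0 45 0 0 -1;0 0 0 45 0 0 -1")

```text
time: 15.2
eef_pos: [0.5394, 0.1456, 0.1219]
tcp_rot: [0.037, 0.999, -0.0, -0.0]
contact_force: [-0.2, 0.2, -1.6]
opening: 0.111
finger_force: 38.7
```

```bash
python3 st.py
```

```text
F tool [0.23 0.18 1.63] M tool [-0.    -0.046  0.013] t 15.2
rod frame 43.61 67.42 r 80.29 ang 147.1 psi-yaw 105.18
```

Call:
send_rows(rows="0 0 0 4 0 0 -1;0 0 0 8 0 0 -1;0 0 0 12 0 0 -1;0 0 0 14 0 0 -1;0 0 0 15 0 0 -1;0 0 0 16 0 0 -1;0 0 0 17 0 0 -1;0 0 0 18 0 0 -1")

```text
time: 16.2
eef_pos: [0.5219, 0.1468, 0.1219]
tcp_rot: [0.038, 0.999, -0.0, -0.0]
contact_force: [0.5, -0.2, 0.2]
opening: 0.112
finger_force: 38.7
```

Call:
send_rows(rows="0 0 0 0.7 0 0 -1;0 0 0 1.3 0 0 -1;0 0 0 2 0 0 -1;0 0 0 2 0 0 -1")

```text
time: 16.7
eef_pos: [0.5199, 0.147, 0.1219]
tcp_rot: [0.037, 0.999, 0.0, -0.0]
contact_force: [-0.0, 0.4, -0.3]
opening: 0.111
finger_force: 38.7
```

```bash
python3 st.py
```

```text
F tool [0.07 0.42 0.35] M tool [0.023 0.025 0.041] t 16.7
rod frame 38.45 86.3 r 94.48 ang 155.98 psi-yaw 105.17
```

Call:
send_rows(rows="0 0 0 0.5 0 0 -1;0 0 0 1 0 0 -1;0 0 0 1.5 0 0 -1;0 0 0 1.5 0 0 -1")

```text
time: 17.2
eef_pos: [0.5184, 0.1471, 0.1219]
tcp_rot: [0.037, 0.999, -0.0, -0.0]
contact_force: [-0.2, 0.2, -1.2]
opening: 0.112
finger_force: 38.7
```

Call:
send_rows(rows="0 0 0 0.4 0 0 -1;0 0 0 0.8 0 0 -1;0 0 0 1.2 0 0 -1;0 0 0 1.2 0 0 -1")

```text
time: 17.7
eef_pos: [0.5175, 0.1472, 0.122]
tcp_rot: [0.037, 0.999, 0.0, 0.001]
contact_force: [1.5, 0.3, -2.4]
opening: 0.111
finger_force: 38.6
```

```bash
python3 st.py
```

```text
F tool [-1.47  0.46  2.36] M tool [-0.003 -0.249 -0.018] t 17.7
rod frame 37.82 88.56 r 96.3 ang 156.87 psi-yaw 105.17
```

Contact is starting (torque −0.25, force −1.5). One small push to confirm.

Call:
send_rows(rows="0 0 0 0.4 0 0 -1;0 0 0 0.8 0 0 -1;0 0 0 0.8 0 0 -1")

```text
time: 18.08
eef_pos: [0.5173, 0.1472, 0.1222]
tcp_rot: [0.037, 0.999, 0.0, 0.001]
contact_force: [5.2, -0.8, -4.0]
opening: 0.109
finger_force: 38.2
```

```bash
python3 st.py
```

```text
F tool [-5.24 -0.41  4.04] M tool [ 0.079 -1.026 -0.007] t 18.075
rod frame 37.76 88.74 r 96.44 ang 156.95 psi-yaw 105.17
```

Home against the knob (5 N along the leg, no further travel). I relax the push, let the band settle on the rod, open and check.

Call:
send_rows(rows="0 0 0 -0.3 0 0.5 -1;0 0 0 -0.5 0 1 -1;0 0 0 -0.5 0 1 -1")

```text
time: 18.45
eef_pos: [0.5175, 0.1472, 0.1217]
tcp_rot: [0.037, 0.999, 0.0, 0.001]
contact_force: [4.2, -0.7, 2.1]
opening: 0.112
finger_force: 39.0
```

```bash
python3 st.py
```

```text
F tool [-4.24 -0.37 -2.13] M tool [ 0.039 -0.579 -0.011] t 18.45
rod frame 37.87 88.64 r 96.39 ang 156.87 psi-yaw 105.17
```

Call:
send_rows(rows="0 0 0 0 0 0 -0.5;0 0 0 0 0 0 0;0 0 0 0 0 0 0.3;0 0 0 0 0 0 0.3;0 0 0 0 0 0 0.3;0 0 0 0 0 0 0.3")

```text
time: 19.2
eef_pos: [0.5169, 0.1472, 0.1209]
tcp_rot: [0.038, 0.999, 0.0, -0.0]
contact_force: [0.5, -0.3, -0.3]
opening: 0.649
finger_force: 0.0
```

```bash
python3 st.py; python3 - <<'E'
from h import *
w=cam('wrist'); cv2.imwrite('pics/w8.png',cv2.resize(w['color'][100:350,170:470],None,fx=2.4,fy=2.4,interpolation=3)[:,:,::-1])
E
```

```text
F tool [-0.54 -0.28  0.29] M tool [0.042 0.012 0.024] t 19.2
rod frame 37.67 89.19 r 96.82 ang 157.1 psi-yaw 105.16
```

View pics/w8.png

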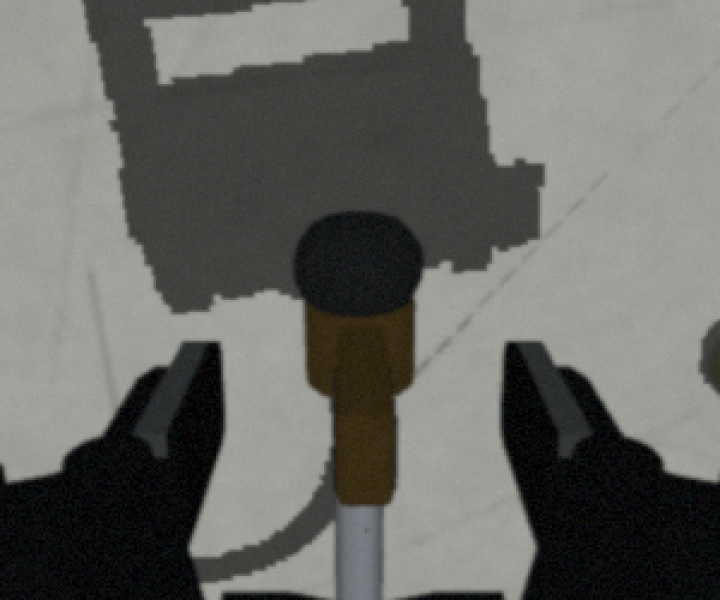

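Released: the band sits by the knob with its tab upright, and nothing touches it. I retreat up and back to view the joint from directly above.

Call:
send_rows(rows="0 0 0 0 0 -15 0.3;0 0 0 0 0 -40 0.3;0 0 0 0 0 -65 0.3;0 0 0 -25 0 -80 0.3;0 0 0 -50 0 -90 0.3;0 0 0 -75 0 -100 0.3;0 0 0 -85 0 -100 0.3;0 0 0 -85 0 -100 0.3")

```text
time: 20.25
eef_pos: [0.6016, 0.1407, 0.2209]
tcp_rot: [0.038, 0.999, -0.0, -0.0]
contact_force: [0.0, -0.2, -0.5]
opening: 0.651
finger_force: 0.0
```

```bash
python3 st.py; python3 - <<'E'
from h import *
w=cam('wrist'); v=np.load('rod2.npy'); v[3]=np.deg2rad(105)
c=place(rodcurve(v[3]),*v[:3]); u=proj(w,c[-1:])[0]; print(u, -np.array(w['extrinsics'])[:3,:3].T@np.array(w['extrinsics'])[:3,3], c[-1])
x,y=int(np.clip(u[0]-75,0,490)),int(np.clip(u[1]-50,0,280)); cv2.imwrite('pics/w9.png',cv2.resize(w['color'][y:y+120,x:x+150],None,fx=5,fy=5,interpolation=3)[:,:,::-1])
E
```

```text
F tool [-0.06 -0.19  0.45] M tool [0.043 0.022 0.026] t 20.25
rod frame 59.79 7.13 r 60.21 ang 96.8 psi-yaw 105.15
[321.29295104  75.13686392] [0.52976829 0.14598024 0.341289  ] [0.50835019 0.14842964 0.08      ]
```

View pics/w9.png

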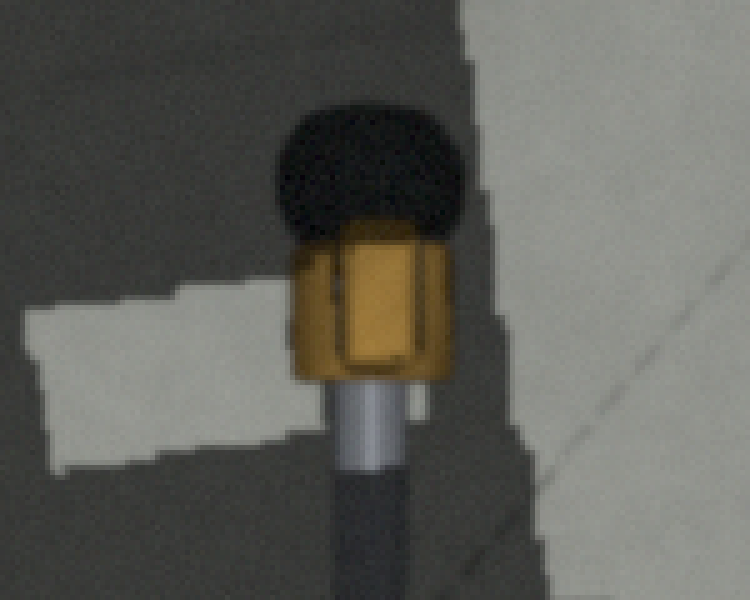

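The band's front edge (crop y≈240) meets the knob with no gap showing, and the gripper is clear. I'm handing in.

```bash
python3 -c "
from plant import ctrl
print(ctrl.sign_off())"
```

```text
the job is handed in; nothing more can be done
None
```

The brass band is home against the knob and released, tab upright: no gap shows from above, sliding forces stayed under about 2 N and the final push was about 5 N. I steered clear of the loose things but took no final picture of them. I also viewed 13 pictures, over the limit of 10.

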